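# Kit the inspection tray for a propeller hub

### The job

Make up the inspection tray with the good bronze parts: stand the unmarked bronze bolt on its head in the blue round seat, put the bronze washer over the post on the yellow plate and then the bronze nut over the same post on top of it, and lay the brass thread pitch gauge flat and lengthwise in the middle of the black rubber pad. Leave the red-tipped reject bolt, the blued steel nut and the blued steel washer where they are.

Things in the scene. Friction and masses are not known exactly. Their poses are not given: they have to be found in the camera images.
- bolt: The good bronze bolt, unmarked, standing on the bench on its hexagonal head with the shank up: head 36 mm across flats (41.6 across corners) and 15 mm high, shank 24 mm in diameter (25 over the thread), 60 mm high overall, about 0.3 kg. Origin: centre of the head's underside; z up along the shank; x is normal to a flat of the head.
- washer: Bronze washer lying on the bench: 50 mm outside diameter, 26 mm hole, 6 mm thick, about 70 g. Origin: centre of its underside, z up.
- nut: Bronze hexagonal nut lying on the bench: 36 mm across flats (41 across corners), 20 mm high, open bore 24 mm, about 110 g. Origin: centre of its underside; z up; x is normal to a flat, so flats face every 60 degrees from x.
- gauge: Thread pitch gauge lying flat: brass case 64 x 20 mm and 12 mm high with two dark rivets on top, its steel leaves sticking out about 20 mm beyond the +x end; about 90 g. Origin: centre of the case's underside; x along the case towards the leaves, y across it (20 mm), z up.
- reject_bolt: Reject to be left alone: bronze bolt of the same shape and size as the good one and also standing on its head, but with the top 16 mm of its shank painted red. Origin: centre of the head's underside, z up.
- steel_nut: Look-alike to be left alone: dark blue (blued) steel nut, same shape and size as the bronze nut. Origin: centre of its underside, z up.
- steel_washer: Look-alike to be left alone: dark blue (blued) steel washer, same shape and size as the bronze one. Origin: centre of its underside, z up.
- seat: The grey tray is 320 x 130 mm, its rim 16 mm above the bench; three inserts sit in a row along its length, 100 mm apart, in any order. The tray and inserts do not move. This insert is the round blue seat for the bolt's head: 72 mm across, a floor 3 mm thick inside a rim 8 mm high, 64 mm clear width within the rim. Origin: centre of its underside, which lies 4 mm above the bench; x along the tray's length, y across it, z up.
- post: Insert in the tray: yellow plate 76 x 76 x 4 mm with an upright steel post at its centre, 8 mm in diameter with a round top, 39 mm above the plate's underside. Origin: centre of the plate's underside, 4 mm above the bench; x along the tray's length, y across it, z up.
- pad: Insert in the tray: flat black rubber pad, 106 mm long along its own y (across the tray), 56 mm wide along x and 4 mm thick, with no rim. Origin: centre of its underside, 4 mm above the bench; x along the tray's length, z up.
There are look-alikes about, which are no part of the job. Of the things that look like the washer, take the one that is nearest to the robot's base at the start. What is shaped like the bolt but turquoise is not meant.

How it is judged:
At the end, for the whole second after the job is handed in: Bolt upright in the seat within 15 mm; washer flat on the plate round the post, nut flat on it, each within 12 mm; gauge flat on the pad within 18 mm and 0.35 rad of its length; all at rest; reject bolt upright, and it, steel nut and steel washer within 25 mm of their starts (horizontal distance between bolt and seat below 0.015 m and z of bolt in the frame of seat between 0.001 and 0.0055 m and angle between each of bolt, washer, nut, gauge's own z axis and vertical below 0.08 rad and linear speed of each of bolt, washer, nut, gauge below 0.02 m/s and angular speed of each of bolt, washer, nut, gauge below 0.2 rad/s and horizontal distance between each of washer, nut and post below 0.012 m and z of washer in the frame of post between 0.002 and 0.0065 m and z of nut in the frame of post between 0.0078 and 0.0125 m and horizontal distance between gauge and pad below 0.018 m and z of gauge in the frame of pad between 0.002 and 0.0065 m and angle between the x axis of gauge and the y axis of pad, either way round below 0.35 rad and distance of each of reject_bolt, steel_nut, steel_washer from where it was at the start of the episode below 0.025 m and angle between reject_bolt's own z axis and vertical below 0.1 rad); the robot touches nothing.
It fails at once if the reject bolt is moved more than 25 mm (distance of reject_bolt from where it was at the start of the episode above 0.025 m).
It fails at once if the steel nut is moved more than 25 mm (distance of steel_nut from where it was at the start of the episode above 0.025 m).
It fails at once if the steel washer is moved more than 25 mm (distance of steel_washer from where it was at the start of the episode above 0.025 m).
It also fails if it takes over 104 s, if anything falls off the work surface, if the arm or the gripper's body presses on something with over 40 N, if the wrist force passes 120 N, or if a joint passes its speed limit or range.

### The arm

A 6-joint arm with a two-finger parallel gripper is mounted at the origin on the work surface. World frame = base frame: x ahead of the robot, y to its left, z up, the work surface at z = 0. Lengths are in m, angles in rad, forces in N, time in s.
With the tool pointing down it reaches from about 0.3 to 0.775 m from the base axis. Payload 14.6 kg.
Tool frame: the origin (TCP) lies midway between the tips of the shut fingers; the grasp point (between the pads) lies 19 mm behind it; z points along the fingers, y is the line along which they close (so a half turn about z gives the same grasp; the last joint's range is limited). The gripper opens to 94 mm and grips with 3 to 60 N. Pads are 16 mm wide; open, the fingers measure 119 mm over their backs; the gripper's body (75 mm by 177 mm) begins 78 mm behind the grasp point.
Start: joints at [1.089, 0.3, 1.521, -0, 1.321, -0.067], TCP at [0.222, 0.503, 0.205] pointing down, gripper open.
Joint ranges: [-3.03, 3.03], [-0.79, 2.21], [0.23, 2.52], [-1.04, 4.18], [0, 3.07], [-2.55, 2.55]. Speed limits (rad/s): [2.22, 2.22, 2.57, 3.14, 3.14, 3.14].

### API

Orientations are given as a unit quaternion [x, y, z, w].
In Python, from rig import env gives the robot as it stands. Calls block until the motion is done:
- env.move_to(position, orientation): joint-space move of the TCP to a pose.
- env.move_l(position, vel=0.15, rot=None): straight line of the TCP; rot=None keeps the orientation; vel is the mean speed in m/s.
- env.goto_joints(angles): joint-space move.
- env.gripper_open() and env.clamp(strength=None): open the fingers fully, or close them until they stop; strength is the grip in N (None keeps the last).
- env.pause(seconds).
- env.solve_ik(position, orientation): joint angles nearest the present ones, or None.
- env.read_camera(name): name is "scene" or "side" or "wrist"; returns the picture (480x640x3 uint8, red, green, blue); there is no depth.
- env.camera_params(name): a dict with "camera_matrix" (3x3 intrinsics, pixels), "D" ([k1, k2, p1, p2, k3] as OpenCV has them; the pictures are not rectified), "R" (3x3) and "t" (3): a world point X has camera coordinates R X + t; the wrist camera has in their place "tool_from_camera" (4x4, takes a point from camera to tool coordinates, whose origin is the TCP and whose axes are the flange's). Camera axes: x right, y down, z forward; pixel columns grow to the right and rows downward; lengths in m; the calibration is good to about 2 mm. A picture is of the moment at which its call begins: read the wrist's pose just before it. camera_params takes no time and is no camera call.
A pose or a line that the arm cannot do raises env.IKError and nothing moves.
- env.finish_job(): hands the job in; it is judged then, once.
Readings, each from a call of its own:
- env.get_time(): time.
- env.get_joint_positions(): joint angles.
- env.get_dq(): joint speeds.
- env.get_joint_efforts(): joint torques, N m.
- env.get_ee_pos(): TCP position.
- env.get_tool_rot(): TCP orientation.
- env.get_ft_force(): force on the tool from outside, world axes, zero at the start.
- env.get_wrist_torque(): the same for the moment, N m.
- env.get_finger_gap(): opening from 0.0 (shut) to 1.0 (fully open).
- env.get_grasp_force(): force on a finger pad.
Only numpy, scipy, OpenCV 4.12 (cv2) and the standard library are available. Lean on these libraries where they do the work, as an engineer would, in place of code of your own. Each camera call takes 0.05 s, during which the arm holds its last target. There are 200 camera calls.

## Working session

There is one attempt and no reset: what is moved stays moved. The work goes in short steps, each a Python script; the robot and the scene stay as the last script left them, time stands still between calls to the robot, and variables do not carry over. Pictures are saved under pics/ and viewed, at most 14 in all, crops included, and the job is handed in when it is done.

```bash
ls; mkdir -p pics
python3 - <<'E'
from rig import env
import cv2,numpy as np
for n in("scene","side","wrist"):
    cv2.imwrite(f"pics/{n}0.png",env.read_camera(n)[:,:,::-1])
    p=env.camera_params(n); print(n,{k:np.round(v,4).tolist() for k,v in p.items()})
print(env.get_time(),env.get_tool_rot(),env.get_ee_pos())
E
```

```text
pics
scene {'camera_matrix': [[508.469, 0.0, 315.6902], [0.0, 508.469, 249.648], [0.0, 0.0, 1.0]], 'D': [0.0396, 0.0, 0.0, 0.0, 0.0], 'R': [[-0.1766, 0.9843, 0.0063], [0.6611, 0.1234, -0.7401], [-0.7292, -0.1266, -0.6725]], 't': [0.1111, -0.3271, 1.3385]}
side {'camera_matrix': [[575.3374, 0.0, 316.4509], [0.0, 575.3374, 237.8976], [0.0, 0.0, 1.0]], 'D': [-0.1544, 0.0, 0.0, 0.0, 0.0], 'R': [[0.8913, -0.4531, -0.0134], [-0.3138, -0.5953, -0.7397], [0.3272, 0.6635, -0.6728]], 't': [-0.4872, 0.2162, 1.1871]}
wrist {'camera_matrix': [[335.9802, 0.0, 323.4761], [0.0, 335.9802, 244.3344], [0.0, 0.0, 1.0]], 'D': [-0.0429, 0.0, 0.0, 0.0, 0.0], 'tool_from_camera': [[-0.0008, -0.9685, -0.249, 0.0725], [1.0, -0.0008, -0.0, -0.0002], [-0.0002, -0.249, 0.9685, -0.1782], [0.0, 0.0, 0.0, 1.0]]}
0.15 [ 2.05919414e-01  9.78568863e-01 -4.02695598e-04 -1.15794320e-04] [0.22156452 0.5031948  0.20503274]
```

View pics/scene0.png

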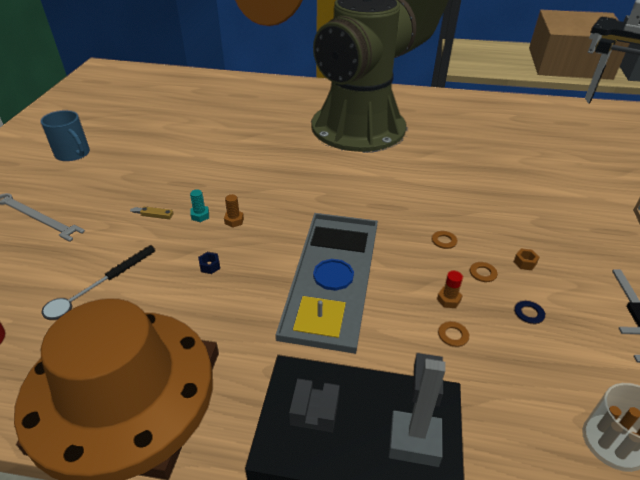

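View pics/side0.png

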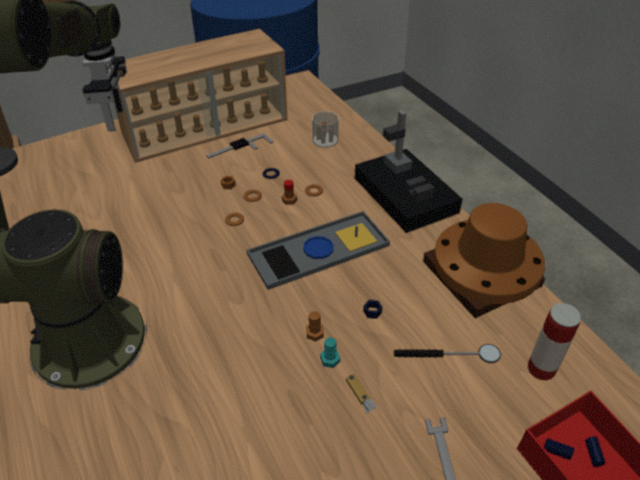

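Candidates (scene px):
- **Bolt:** bronze (233,211). Not the red-tipped one (451,288) or the turquoise one (199,205).
- **Washer:** bronze rings at (444,239), (483,271) and (453,333), plus a blue one at (530,312). I take (444,239), which looks nearest the base.
- **Nut:** bronze (526,259). Not the blue one at (208,262).
- **Gauge:** (152,212).
- **Tray:** pad (338,238), seat (334,274), post plate (320,316).

Next I'll work out coarse positions and look closer.

```bash
cat > h.py <<'E'
from rig import env
import cv2,numpy as np
from scipy.spatial.transform import Rotation as Ro
def ray(cam,uv,pose=None):
    p=env.camera_params(cam)
    n=cv2.undistortPoints(np.array(uv,float).reshape(-1,1,2),np.array(p["camera_matrix"]),np.array(p["D"])).reshape(-1,2)
    d=np.c_[n,np.ones(len(n))]
    if cam=="wrist":
        T=np.array(p["tool_from_camera"]);pos,q=pose;W=Ro.from_quat(q).as_matrix()
        return W@T[:3,3]+pos, d@(W@T[:3,:3]).T
    R=np.array(p["R"]);return -R.T@np.array(p["t"]), d@R
def onz(cam,uv,z,pose=None):
    o,d=ray(cam,uv,pose);return (o+d*((z-o[2])/d[:,2])[:,None])[:,:2]
def quat(a):  # tool down, closing axis at yaw a
    y=np.array([np.cos(a),np.sin(a),0]);z=np.array([0,0,-1.]);return Ro.from_matrix(np.c_[np.cross(y,z),y,z]).as_quat()
def shot(name):
    pose=(np.array(env.get_ee_pos()),np.array(env.get_tool_rot()))
    im=env.read_camera("wrist");cv2.imwrite(f"pics/{name}.png",im[:,:,::-1])
    np.savez(f"pics/{name}.npz",p=pose[0],q=pose[1]);return im,pose
E
python3 - <<'E'
from h import *
S=dict(bolt=((233,222),.008),washer=((444,239),.003),w2=((483,271),.003),w3=((453,333),.003),nut=((526,260),.01),gauge=((155,212),.006),turq=((199,215),.008),reject=((451,297),.008),snut=((208,262),.01),swash=((530,312),.003),pad=((338,238),.008),seat=((334,274),.008),post=((320,316),.008))
for k,(u,z) in S.items():
    x=onz("scene",[u],z)[0];print(k,x.round(3),np.hypot(*x).round(3))
D=dict(bolt=((315,333),.008),washer=((234,219),.003),nut=((228,182),.01),gauge=((360,391),.006),post=((356,236),.008),pad=((281,262),.008))
for k,(u,z) in D.items(): print('side',k,onz("side",[u],z)[0].round(3))
E
```

```text
bolt [ 0.457 -0.2  ] 0.499
washer [0.426 0.219] 0.479
w2 [0.503 0.288] 0.58
w3 [0.659 0.231] 0.699
nut [0.467 0.365] 0.593
gauge [ 0.453 -0.368] 0.583
turq [ 0.448 -0.275] 0.526
reject [0.584 0.229] 0.628
snut [ 0.58 -0.21] 0.616
swash [0.59  0.359] 0.69
pad [0.467 0.015] 0.467
seat [0.566 0.022] 0.567
post [0.668 0.014] 0.668
side bolt [ 0.437 -0.208]
side washer [0.421 0.219]
side nut [0.46  0.366]
side gauge [ 0.451 -0.372]
side post [0.662 0.012]
side pad [0.462 0.015]
```

Run:
```python
from h import *
for n,p,a in(("A",(.45,.29,.15),np.pi/2),("T",(.56,.018,.2),np.pi/2),("B",(.455,-.28,.15),np.pi/2)):
    for s in(0,np.pi):
        q=quat(a+s);j=env.solve_ik(p,q);print(n,s,None if j is None else np.round(j,2))
        if j is not None and abs(j[5])<2.3: break
    env.move_to(p,q);env.pause(.2);shot(n)
print(env.get_time())
ims=[cv2.resize(cv2.imread(f"pics/{n}.png"),(400,300)) for n in "ATB"]
cv2.imwrite("pics/m1.png",np.vstack([np.hstack(ims[:2]),np.hstack([ims[2],ims[2]*0])]))
```

```text
A 0 [ 0.5   0.32  1.63 -0.    1.19 -1.07]
T 0 [-0.03  0.33  1.5  -0.    1.32 -1.6 ]
B 0 [-0.62  0.32  1.63 -0.    1.19 -2.19]
4.4667
```

View pics/m1.png

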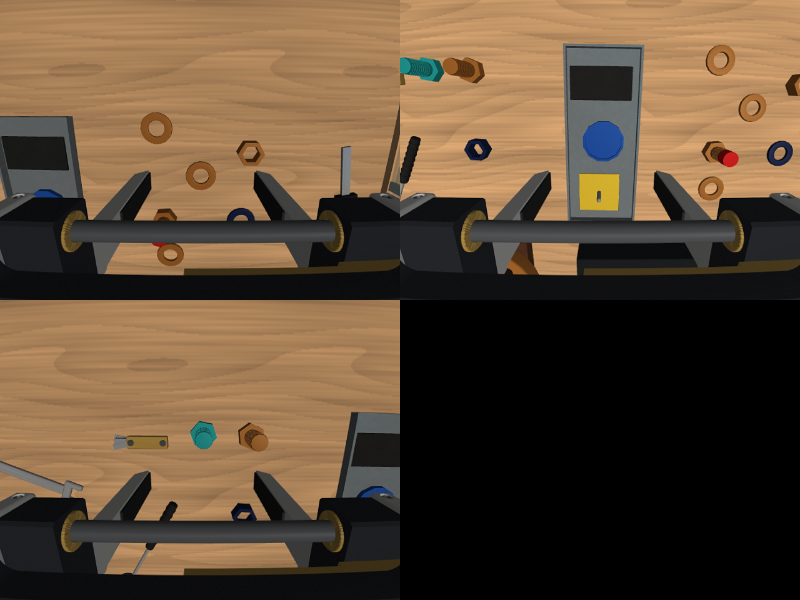

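Montage of wrist views. All pixels below are full-resolution, i.e. double the montage's:
- **View A:** target washer about (312,256), nut about (500,306).
- **View T:** pad (402,166), seat (406,282), post plate (398,384).
- **View B:** gauge (294,284), turquoise bolt (406,270), unmarked bronze bolt top (520,286).

Next I'll segment these and check the choices in a crop.

```bash
cat > seg.py <<'E'
from h import *
def seg(im,c,r=42):
    """largest blob near c that differs in Lab from the bench (median of the window); RGB image"""
    x0,y0=int(c[0]-r),int(c[1]-r);w=im[y0:y0+2*r,x0:x0+2*r]
    l=cv2.cvtColor(w,cv2.COLOR_RGB2LAB).astype(float)
    d=np.linalg.norm(l-np.median(l.reshape(-1,3),0),axis=2).clip(0,255).astype(np.uint8)
    _,m=cv2.threshold(cv2.GaussianBlur(d,(3,3),0),0,255,cv2.THRESH_OTSU)
    cs,_=cv2.findContours(m,cv2.RETR_EXTERNAL,cv2.CHAIN_APPROX_NONE)
    k=max(cs,key=lambda k:cv2.contourArea(k)-5*abs(cv2.pointPolygonTest(k,(r,r),True)))
    return k.reshape(-1,2)+[x0,y0]
def load(n):
    f=np.load(f"pics/{n}.npz");return cv2.imread(f"pics/{n}.png")[:,:,::-1].copy(),(f["p"],f["q"])
E
python3 - <<'E'
from seg import *
out=[]
for n,k,c,z,r in(("A","washer",(312,256),.006,42),("A","nut",(500,306),.02,42),("B","gauge",(282,284),.012,56),("B","bolt",(506,276),.06,42),("T","seat",(406,282),.012,60),("T","plate",(398,384),.008,52),("T","pad",(402,166),.008,72)):
    im,pose=load(n);s=seg(im,c,r);P=onz("wrist",s,z,pose).astype(np.float32)
    (cx,cy),(w,h),a=cv2.minAreaRect(P*1000);print(k,np.round([cx,cy,w,h,a],1),'circ',np.round(cv2.minEnclosingCircle(P*1000)[0],1))
    cv2.drawContours(im,[s.reshape(-1,1,2)],0,(0,255,0),1)
    out.append(cv2.resize(im[int(c[1]-50):int(c[1]+50),int(c[0]-50):int(c[0]+50)],(200,200),interpolation=cv2.INTER_NEAREST))
out.append(out[0]*0)
cv2.imwrite("pics/m2.png",np.vstack([np.hstack(out[:4]),np.hstack(out[4:])])[:,:,::-1])
E
```

```text
washer [494.6 288.2  43.1  49.1   0. ] circ [498.1 288.2]
nut [550.4 498.7  42.6  36.4  10.2] circ [550.  502.1]
gauge [ 525.1 -371.2   15.4   60.7   85.6] circ [ 524.9 -373.9]
bolt [499.8 -86.   27.3  52.8  66.7] circ [496.4 -93.9]
seat [661.9 153.6 112.7  54.7  29.9] circ [661.6 154.5]
plate [707.3 118.4  73.2  27.9  89.6] circ [706.6 118.6]
pad [4.618e+02 4.810e+01 5.670e+01 4.470e+01 1.000e-01] circ [461.7  47. ]
```

View pics/m2.png

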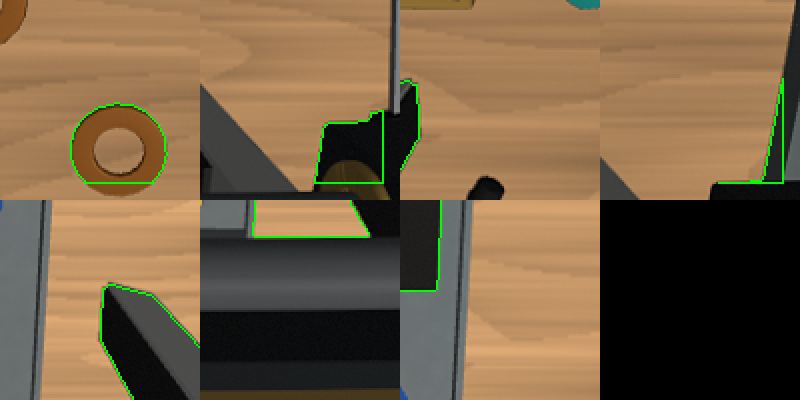

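I used the wrong montage scale: it is 1.6, not 2. Redoing the seeds.

Run:
```python
from seg import *
out=[]
for n,k,c,z,r in(("A","washer",(250,205),.006,40),("A","nut",(400,243),.02,38),("B","gauge",(228,227),.012,56),("B","bolt",(405,219),.06,40),("T","seat",(323,226),.012,42),("T","plate",(318,307),.008,40),("T","pad",(322,133),.008,60)):
    im,pose=load(n)
    if n=="T":
        hsv=cv2.cvtColor(im,cv2.COLOR_RGB2HSV)
        m=cv2.inRange(hsv,*{"seat":((105,120,60),(125,255,255)),"plate":((22,150,90),(33,255,255)),"pad":((0,0,0),(180,255,60))}[k])
        w=np.zeros_like(m);w[c[1]-r:c[1]+r,c[0]-r:c[0]+r]=1
        s=max(cv2.findContours(m*w,0,1)[0],key=cv2.contourArea).reshape(-1,2)
    else: s=seg(im,c,r)
    P=onz("wrist",s,z,pose).astype(np.float32)
    (cx,cy),(w,h),a=cv2.minAreaRect(P*1000);print(k,np.round([cx,cy,w,h,a],1),'circ',np.round(cv2.minEnclosingCircle(P*1000)[0],1))
    cv2.drawContours(im,[s.reshape(-1,1,2)],0,(0,255,0),1)
    out.append(cv2.resize(im[int(c[1]-50):int(c[1]+50),int(c[0]-50):int(c[0]+50)],(200,200),interpolation=cv2.INTER_NEAREST))
im,_=load("T");out.append(cv2.resize(im[50:350,220:420],(200,200)))
cv2.imwrite("pics/m3.png",np.vstack([np.hstack(out[:4]),np.hstack(out[4:])])[:,:,::-1])
```

```text
washer [420.8 219.8  48.7  49.4  89.8] circ [420.8 219.9]
nut [462.4 369.6  16.2  27.1  50.9] circ [459.2 365.8]
gauge [ 438.6 -361.1   63.2   17.2   74.4] circ [ 445.6 -363.1]
bolt [ 433.2 -214.7   22.8   25.1   67. ] circ [ 434.5 -212.9]
seat [560.6  20.6  71.2  71.2   0. ] circ [560.8  20.4]
plate [660.   12.8  75.4  75.6  89.2] circ [660.   13.3]
pad [461.5  16.7 105.   55.7  89.2] circ [461.2  16.6]
```

View pics/m3.png

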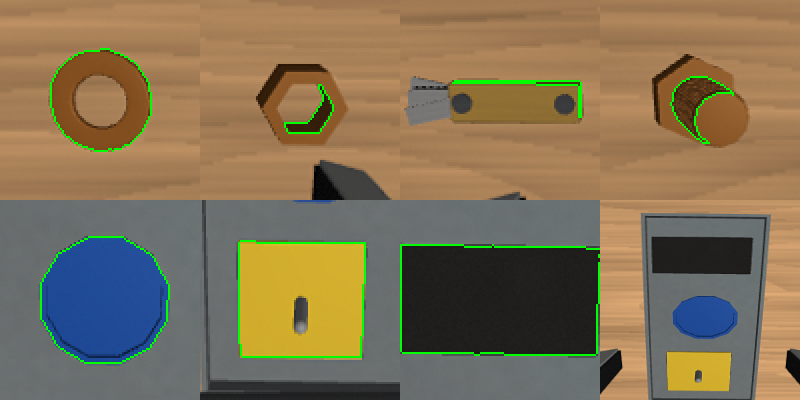

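The crops confirm the choices. The washer, seat, plate and pad contours are clean. From the crops:
- **Nut:** top face centre about (402.5,245), flats facing world x.
- **Gauge:** case top centre about (235.8,228.2), lying along world y.
- **Bolt:** shank top about (415,227.5), unmarked.

I'll start with the gauge and the bolt.

```bash
cat >> h.py <<'E'
def pick(xy,z,a=0,f=20,up=.13):
    env.move_to((*xy,.10),quat(a));env.move_l((*xy,z),.12);env.clamp(f)
    print('grip gap',env.get_finger_gap(),'F',env.get_grasp_force());env.move_l((*xy,up),.2);print('lifted gap',env.get_finger_gap(),env.get_grasp_force())
def place(xy,z,a=0,up=.13):
    env.move_to((*xy,up),quat(a));env.move_l((*xy,z+.02),.2);env.move_l((*xy,z),.05);print('ft',np.round(env.get_ft_force(),1))
    env.gripper_open();env.move_l((*xy,up),.2);print('t',env.get_time())
E
python3 - <<'E'
from seg import *
_,A=load("A");_,B=load("B")
nut=onz("wrist",[(402.5,245)],.02,A)[0];g=onz("wrist",[(235.8,228.2),(208.5,228.5),(260.5,229)],.012,B);b=onz("wrist",[(415,227.5)],.06,B)[0]
print(nut,g,b,onz("scene",[(232.5,198)],.06))
pick(g[0],.006);place((.467,.0166),.015,-.015)
pick(b,.022);place((.5607,.0205),.030)
im,_=shot("C")
E
```

```text
[0.45699747 0.36588159] [[ 0.44840548 -0.36376556]
 [ 0.44868518 -0.39032721]
 [ 0.44919738 -0.33991921]] [ 0.43778666 -0.2045293 ] [[ 0.44598616 -0.1989133 ]]
grip gap 0.2112473234626933 F 19.998710453510284
lifted gap 0.20579593973354277 19.998677372932434
ft [ 0.4  0.5 -1.2]
t 13.1167
grip gap 0.25665830468807854 F 19.995894134044647
lifted gap 0.2489981219780017 19.994090795516968
ft [-0.7 -0.2 -3.4]
t 20.5
```

Run:
```python
from seg import *
pick((.4208,.2198),.002);place((.660,.013),.0115,np.pi/4)
env.move_to((.56,.018,.2),quat(np.pi/2));env.pause(.2);im,_=shot("D")
cv2.imwrite("pics/D_c.png",cv2.resize(im[60:360,220:420],(400,600))[:,:,::-1])
```

```text
grip gap 0.5181394385553844 F 20.000037965364754
lifted gap 0.5223445629102793 19.999977881088853
ft [ 0.4  0.2 -0.7]
t 28.0333
```

View pics/D_c.png

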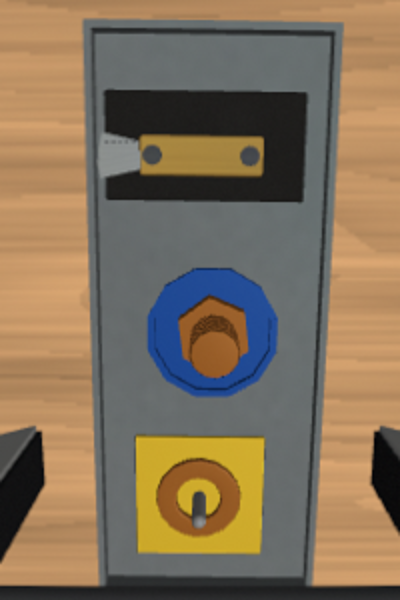

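The gauge lies on the pad (crop 202,155), the bolt stands centred in the seat (214,330), and the washer is round the post (198,497). Next is the nut.

Run:
```python
from seg import *
pick((.457,.3659),.004);place((.660,.013),.0195)
env.move_to((.56,.018,.2),quat(np.pi/2));env.pause(.2);im,_=shot("F");s=env.read_camera("scene")
o=np.hstack([cv2.resize(im[60:360,220:420],(400,600)),cv2.resize(s[200:380,270:390],(400,600))])
cv2.imwrite("pics/F_c.png",o[:,:,::-1]);cv2.imwrite("pics/scene1.png",s[:,:,::-1]);print(env.get_time())
```

```text
grip gap 0.3838243912521776 F 19.999943375587463
lifted gap 0.3837208324830553 19.99987095594406
ft [ 0.2 -0.1 -1.2]
t 38.0
39.7
```

View pics/F_c.png

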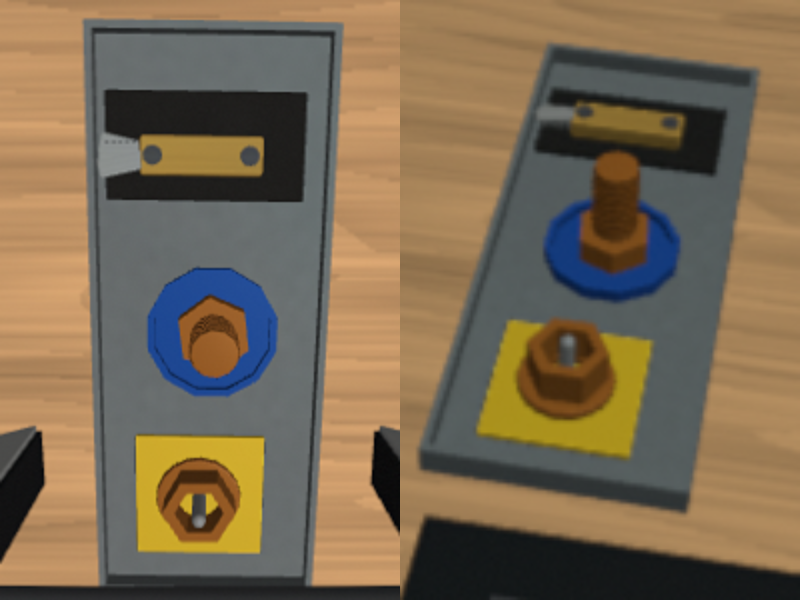

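View pics/scene1.png

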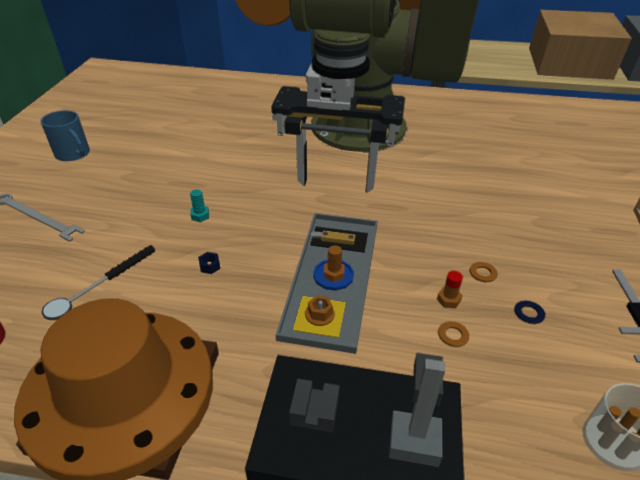

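The crops show the nut flat on the washer round the post, the bolt upright in the seat, and the gauge flat on the pad. In the scene view the rejects sit at their starting pixels: red-tipped bolt (451,288), steel nut (208,262), steel washer (530,312).

```bash
python3 -c "
from rig import env
print(env.finish_job())"
```

```text
the job is handed in; nothing more can be done
None
```

I handed the job in at about 40 s with the bolt, washer, nut and gauge all in place on the tray and the three rejects unmoved in the last pictures; the hand-in returned no verdict.

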